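Empty the toggle tray into the button box and stand the bobbins in it

ROBOT

A 7-joint arm with a two-finger parallel gripper is mounted at the origin on the work surface. World frame = base frame: x ahead of the robot, y to its left, z up, the work surface at z = 0. Lengths are in mm, angles in rad, forces in N, time in s.
With the tool pointing down it reaches from about 350 to 900 mm from the base axis. Payload 7.2 kg.
Tool frame: the origin (TCP) lies on the centre line of the jaws, within the pads' length; the fingertips stand 22 mm ahead of it and the grasp point (between the pads) lies 3 mm ahead of it; z points along the fingers, y is the direction in which the jaws open and shut (so a half turn about z gives the same grasp; the last joint's range is limited). The gripper opens to 85 mm and grips with 20 to 120 N. Pads are 22 mm wide; open, the fingers measure 114 mm over their backs; the gripper's body (76 mm by 85 mm) begins 54 mm behind the grasp point. The pads swing forward as they close: fully open they stand 13 mm farther back than shut.
Start: joints at [-0.068, 0.411, -0.013, 1.596, 0.006, 1.134, -0.082], TCP at [625.002, -0.011, 253.297] pointing down, gripper open.
Joint ranges: [-2.95, 2.95], [-0.29, 1.99], [-1.47, 1.44], [0.14, 2.54], [-1.03, 4.17], [0.13, 1.85], [-2.86, 2.86]. Speed limits (rad/s): [2.39, 2.39, 3.01, 3.01, 3.14, 3.14, 3.14].

INTERFACE

Orientations are given as a unit quaternion [w, x, y, z].
In Python, from bench import r, grip, viewer gives the robot as it stands. Calls block until the motion is done:
- r.move_ptp(position, orientation): joint-space move of the TCP to a pose.
- r.move_linear(position, attitude=None, feed=150): straight line of the TCP; attitude=None keeps the orientation; feed is the mean speed in mm/s.
- r.goto_joints(angles): joint-space move.
- grip(opening): opening from 0.0 (shut) to 1.0 (fully open); the grip force is fixed at half the most; returns when the fingers have stopped.
- r.dwell(seconds).
- r.ik(position, orientation): joint angles nearest the present ones, or None.
- r.read_state(): the state.
- viewer.camera(name): name is "scene" or "side" or "wrist"; returns a dict with "frame" (400x640x3 uint8, red, green, blue), "K" (3x3 intrinsics, pixels), "k1" (the pictures are not rectified: a ray, as slopes to the right and down, at radius r is drawn at 1 + k1 r^2 times it, then the intrinsics apply), "R" (3x3) and "t" (3): a world point X has camera coordinates R X + t; the wrist camera has in their place "tool_from_camera" (4x4, takes a point from camera to tool coordinates, whose origin is the TCP and whose axes are the flange's). Camera axes: x right, y down, z forward; pixel columns grow to the right and rows downward; lengths in mm; the calibration is good to about 2 mm. A picture is of the moment at which its call begins: read the wrist's pose just before it. There is no depth.
A pose or a line that the arm cannot do raises r.MotionError and nothing moves.
- r.hand_in(): hands the job in, once; it reports no verdict.
The state is a dict: "time": time; "joint_pos": joint angles; "joint_velocities": joint speeds; "joint_torque": joint torques, N m; "ee_pos": TCP position; "tool_rot": TCP orientation; "wrist_force": force on the tool from outside, world axes, zero at the start; "torque": the same for the moment, N m; "width": opening from 0.0 (shut) to 1.0 (fully open).
Only numpy, scipy, OpenCV 4.12 (cv2) and the standard library are available. Lean on these libraries where they do the work, as an engineer would, in place of code of your own. Each camera call takes 0.05 s, during which the arm holds its last target.

TASK

Lift the black tray from the cork mat with the wooden toggles on it, carry it to the clear button box, whose lid stands open, and tip it so that the toggles slide out into the box; every toggle must end up in the box. Then set the empty tray flat on the cork mat again, lengthwise as before and wholly on the mat, and set all the flat wooden bobbins from the table upright (flange down) in it, in one straight row along the tray's lengthwise centre line. Close the lid of the button box, and leave the darning egg, the bead bowl and the gauge bar where they are.

Things in the scene. Friction and masses are not known exactly. Their poses are not given: they have to be found in the camera images.
- mat: Fixed cork mat lying on the table, 340 mm (its x) by 210 mm (its y), 4 mm thick; origin at the centre of its underside, on the table top. Its x axis runs roughly along world y (left).
- button_box: Fixed open-topped clear plastic box, 190 mm (its x) by 190 mm (its y), 85 mm tall, walls and floor 4 mm; origin at the centre of its underside. It stands to the left of the mat.
- box_lid (a joint): Hinge of the box's clear lid, on the box's far (+x) rim: 0 rad shut, 1.75 rad at its stop; it stands open at the start, standing about upright and leaning slightly away from the robot. Brought forward past upright it falls shut by itself.
- box_lid_hinge (a point): Middle of the lid's hinge line, which runs along the box's y. The lid is a plate 8 mm thick that reaches 190 mm from the hinge.
- box_lid_handle (a point): Point to grip on the lid's small black knob, near the middle of its free edge, on the outer face (which looks away from the robot while the lid is open).
- tray: Loose black tray, 300 (its x) by 150 mm (y), 0.2 to 0.35 kg empty; floor 4 mm, walls 5 mm thick, 22 mm high on both long sides and the -x end; the +x end is open for pouring and faces left to the box. Out from amid the +y (near) wall, on a 20 mm high bracket, stands a grip tab: 60 mm along x, 10 mm thick, centred at y = 92 mm, top at 74 mm. Origin: centre of underside; z up.
- tray_spout (a point): Middle of the edge of the tray's open pouring end, on top of its floor: 150 mm along the tray's x, 4 mm above the underside.
- tray_grip (a point): Point in the grip tab of the tray at which to pinch it (10 mm thick along the tray's y), at (0, 92, 55) mm in the tray's frame.
- toggle1: Wooden coat toggle, a chunky rounded block 62 mm (its x) by 24 mm (y) by 22 mm (z), 28 g; origin at the centre of its underside. 3 to 5 toggles, numbered freely, lie on the tray; the others are absent.
- toggle2: Wooden coat toggle, a chunky rounded block 62 mm (its x) by 24 mm (y) by 22 mm (z), 28 g; origin at the centre of its underside. 3 to 5 toggles, numbered freely, lie on the tray; the others are absent.
- toggle3: Wooden coat toggle, a chunky rounded block 62 mm (its x) by 24 mm (y) by 22 mm (z), 28 g; origin at the centre of its underside. 3 to 5 toggles, numbered freely, lie on the tray; the others are absent.
- toggle4: Wooden coat toggle, a chunky rounded block 62 mm (its x) by 24 mm (y) by 22 mm (z), 28 g; origin at the centre of its underside. 3 to 5 toggles, numbered freely, lie on the tray; the others are absent.
- toggle5: Wooden coat toggle, a chunky rounded block 62 mm (its x) by 24 mm (y) by 22 mm (z), 28 g; origin at the centre of its underside. 3 to 5 toggles, numbered freely, lie on the tray; the others are absent.
- bobbin1: Empty flat wooden bobbin standing on the table right of the mat: 34 mm tall, flanges 52 mm across and 9 mm thick at both ends, core 40 mm across between them, 60 g; origin at the centre of its underside, z along its axis. 3 to 5 are present, the others absent.
- bobbin2: Empty flat wooden bobbin standing on the table right of the mat: 34 mm tall, flanges 52 mm across and 9 mm thick at both ends, core 40 mm across between them, 60 g; origin at the centre of its underside, z along its axis. 3 to 5 are present, the others absent.
- bobbin3: Empty flat wooden bobbin standing on the table right of the mat: 34 mm tall, flanges 52 mm across and 9 mm thick at both ends, core 40 mm across between them, 60 g; origin at the centre of its underside, z along its axis. 3 to 5 are present, the others absent.
- bobbin4: Empty flat wooden bobbin standing on the table right of the mat: 34 mm tall, flanges 52 mm across and 9 mm thick at both ends, core 40 mm across between them, 60 g; origin at the centre of its underside, z along its axis. 3 to 5 are present, the others absent.
- bobbin5: Empty flat wooden bobbin standing on the table right of the mat: 34 mm tall, flanges 52 mm across and 9 mm thick at both ends, core 40 mm across between them, 60 g; origin at the centre of its underside, z along its axis. 3 to 5 are present, the others absent.
- egg: Loose maple darning egg standing on its flat foot, 62 mm across, 80 mm tall; origin under its centre. A bystander.
- bead_bowl: Loose glass bowl, 120 mm across, 50 mm tall; origin under its centre. A bystander beyond the mat.
- gauge: Loose chrome gauge bar 160 by 22 by 5 mm with a small black slide, flat on the table; origin under its centre. A bystander.
Mind the look-alikes: they are no part of the job. What is shaped like the bobbin5 but green or purple is not meant.

How it is judged:
By the outcome, as a careful person would: the job done as asked, in the order asked, and still so for the second after the job is handed in, with the robot touching nothing.
Of toggle1, toggle2, toggle3, toggle4, toggle5 only 3 to 5 are there at a start; the rules pass over those that are not, and their reading is None.
Of bobbin1, bobbin2, bobbin3, bobbin4, bobbin5 only 3 to 5 are there at a start; the rules pass over those that are not, and their reading is None.
At some moment in a run one of bobbin1, bobbin2, bobbin3, bobbin4, bobbin5 may be knocked a few centimetres aside while the robot is not near it.
It also fails if it takes over 210 s, if anything falls off the work surface, if the arm or the gripper's body presses on something with over 40 N, if the wrist force passes 120 N, or if a joint passes its speed limit or range.

## Working session

There is one attempt and no reset: what is moved stays moved. The work goes in short steps, each a Python script; the robot and the scene stay as the last script left them, time stands still between calls to the robot, and variables do not carry over. Pictures are saved under pics/ and viewed, and the job is handed in when it is done.

```bash
ls; mkdir -p pics; python3 - <<'E'
from bench import r, grip, viewer
import cv2
for n in ["scene","side","wrist"]:
    c=viewer.camera(n); cv2.imwrite(f"pics/{n}0.png",cv2.cvtColor(c["frame"],cv2.COLOR_RGB2BGR))
    print(n,{k:(v.tolist() if hasattr(v,'tolist') else v) for k,v in c.items() if k!="frame"})
print(r.read_state())
E
```

```text
pics
scene {'K': [[380.5178405497461, 0.0, 325.08815539253885], [0.0, 380.5178405497461, 203.8154501425584], [0.0, 0.0, 1.0]], 'k1': -0.08168444168350135, 'R': [[0.5525372036401259, 0.8334874434811782, 0.0011489790076874608], [0.662835485036054, -0.43857166080524557, -0.6068805633034788], [-0.5053234195746021, 0.3360856734491053, -0.7947922129284433]], 't': [-298.15223450610085, -311.63561144859506, 1323.7463864471574]}
side {'K': [[421.2454092163078, 0.0, 328.9948990856345], [0.0, 421.2454092163078, 202.3084199652372], [0.0, 0.0, 1.0]], 'k1': -0.0899300519831088, 'R': [[0.8591443213853149, -0.5115936996867925, 0.01195497687772729], [-0.25444313904979177, -0.44733483471027913, -0.8574090241216357], [0.4439929324007933, 0.7335962323345909, -0.5144966898655785]], 't': [-476.250940698969, 227.03403320077592, 850.7205145999822]}
wrist {'K': [[339.84129880575665, 0.0, 313.9627448692441], [0.0, 339.84129880575665, 194.69553991933617], [0.0, 0.0, 1.0]], 'k1': -0.031821997676866415, 'tool_from_camera': [[-0.0008370515121938812, -0.9552042364984533, -0.2959462213311228, 74.67930466774958], [0
[... 218 characters left out ...]
int_pos': array([-0.06821193,  0.41173853, -0.01273886,  1.59686101,  0.0055691 ,
        1.13432765, -0.08222067]), 'joint_velocities': array([-0.00090783, -0.00311003, -0.00017341, -0.00315921, -0.00155001,
        0.00189455, -0.00060671]), 'joint_torque': array([ 8.68001844e-04, -6.01035547e+01,  6.82709701e-01, -2.99646127e+01,
        1.39312408e-02,  7.85868731e-03, -1.85852571e-05]), 'ee_pos': array([ 6.24628915e+02, -1.18863628e-04,  2.52628377e+02]), 'tool_rot': array([-4.40519361e-04,  7.07097268e-01,  7.07115996e-01, -4.77840741e-04]), 'wrist_force': array([0.56778435, 0.14056629, 0.07102391]), 'torque': array([-0.022734  ,  0.02237657, -0.01151148]), 'width': 1.0006864288990223}
```

View pics/scene0.png

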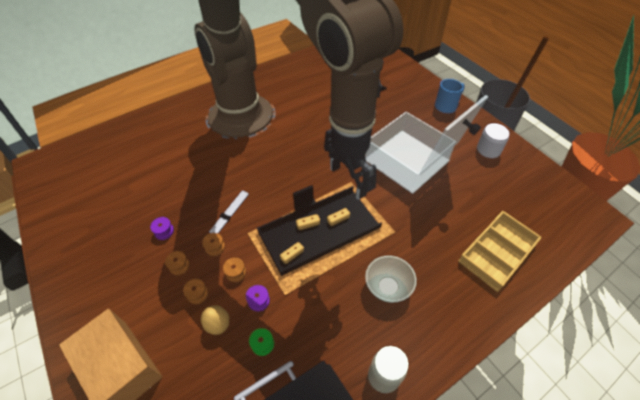

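View pics/side0.png

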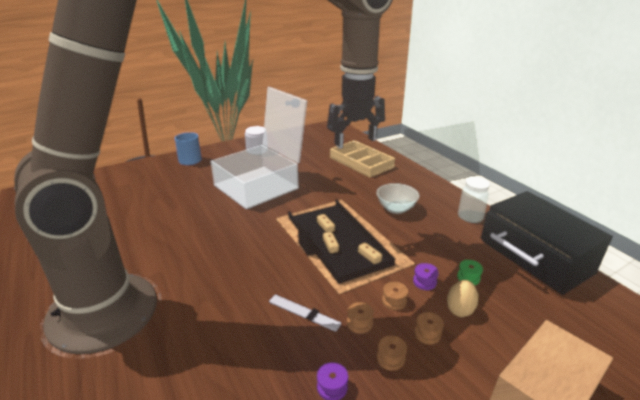

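View pics/wrist0.png

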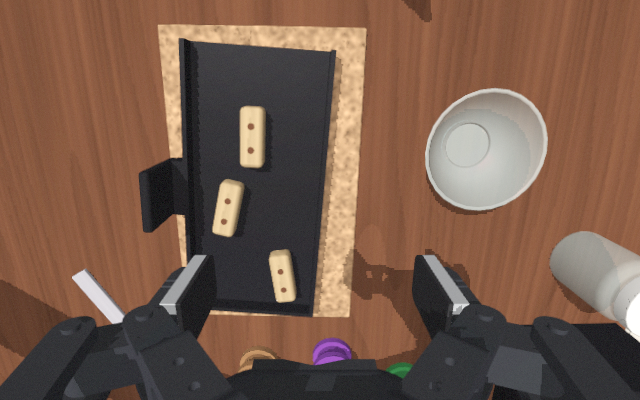

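Looking at candidates up close: wooden bobbins at scene (176,262), (213,244), (195,291) and (234,269). The look-alikes are purple (162,228) and (258,298), and green (261,342). The egg is at (215,320).

```bash
cat > h.py <<'E'
import numpy as np, cv2
from scipy.spatial.transform import Rotation as Ro
from bench import r, grip, viewer
def q2R(q): return Ro.from_quat([q[1],q[2],q[3],q[0]]).as_matrix()
def R2q(R):
    q=Ro.from_matrix(R).as_quat(); return [q[3],q[0],q[1],q[2]]
class Cam:
    def __init__(s,name):
        if name=="wrist":
            st=r.read_state(); 
        c=viewer.camera(name); s.im=cv2.cvtColor(c["frame"],cv2.COLOR_RGB2BGR); s.K=np.array(c["K"]); s.k1=c["k1"]
        if name=="wrist":
            T=np.array(c["tool_from_camera"]); Rw=q2R(st["tool_rot"]); 
            Rcw=Rw@T[:3,:3]; s.o=Rw@T[:3,3]+np.array(st["ee_pos"]); s.R=Rcw.T; s.t=-s.R@s.o
        else:
            s.R=np.array(c["R"]); s.t=np.array(c["t"]); s.o=-s.R.T@s.t
    def D(s): return np.array([s.k1,0,0,0,0.])
    def ray(s,uv):
        p=cv2.undistortPoints(np.array(uv,float).reshape(-1,1,2),s.K,s.D(),None,None,None) if False else cv2.undistortPointsIter(np.array(uv,float).reshape(-1,1,2),s.K,s.D(),np.eye(3),np.eye(3),(3,50,1e-10))
        p=p.reshape(-1,2); d=np.c_[p,np.ones(len(p))]@s.R
        return d
    def plane(s,uv,z):
        d=s.ray(uv); k=(z-s.o[2])/d[:,2]; return s.o+d*k[:,None]
    def proj(s,X):
        X=np.array(X,float).reshape(-1,3)
        return cv2.projectPoints(X,cv2.Rodrigues(s.R)[0],s.t,s.K,s.D())[0].reshape(-1,2)
    def save(s,n,box=None,scale=1):
        im=s.im
        if box: im=im[box[1]:box[3],box[0]:box[2]]
        cv2.imwrite(f"pics/{n}.png",cv2.resize(im,None,fx=scale,fy=scale,interpolation=cv2.INTER_CUBIC))
def tri(c1,u1,c2,u2):
    d1=c1.ray(u1)[0];d2=c2.ray(u2)[0]
    A=np.c_[d1,-d2]; k=np.linalg.lstsq(A,c2.o-c1.o,rcond=None)[0]
    a=c1.o+k[0]*d1;b=c2.o+k[1]*d2
    return (a+b)/2,np.linalg.norm(a-b)
E
python3 - <<'E'
from h import *
for n,b in [("scene",(130,170,330,330)),("side",(270,190,500,400)),]:
    c=Cam(n); c.save(n+"_crop",b,3 if n=="side" and 0 else 2.8)
c=Cam("scene"); c.save("scene_box",(330,60,530,210),4)
c=Cam("side"); c.save("side_box",(190,70,420,280),2.8)
E
```

```text
(no output)
```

View pics/scene_crop.png

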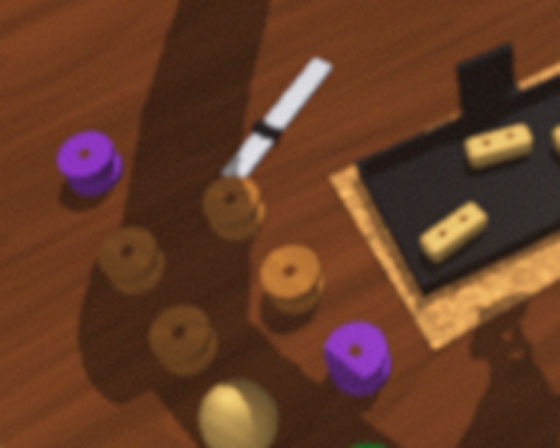

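View pics/side_crop.png

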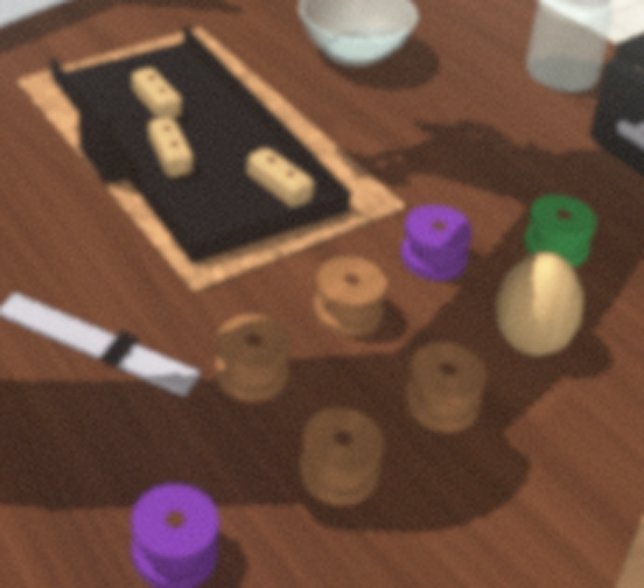

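View pics/scene_box.png

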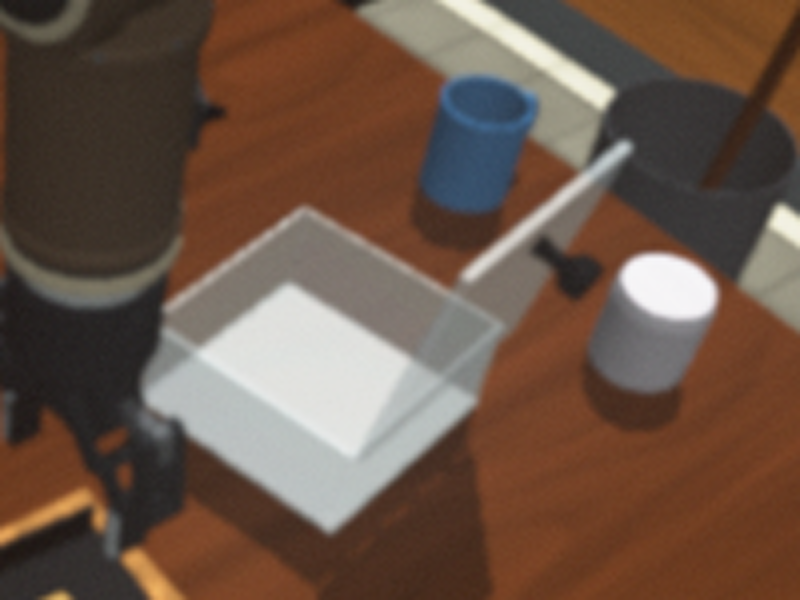

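View pics/side_box.png

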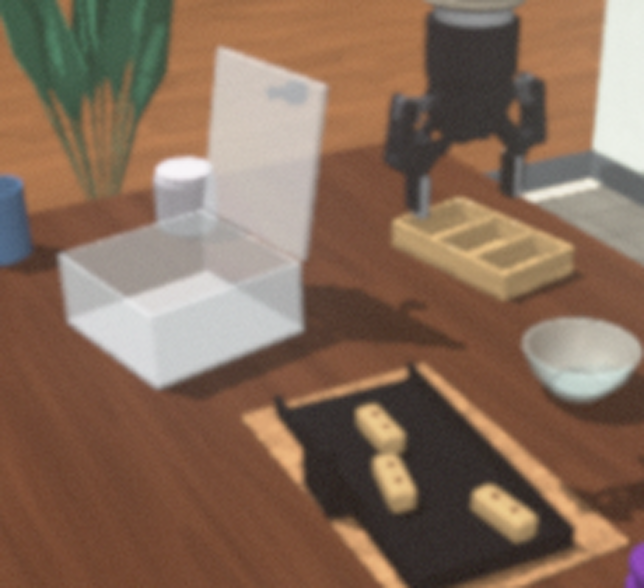

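```bash
python3 - <<'E'
from h import *
np.set_printoptions(precision=1,suppress=True)
s=Cam("scene");d=Cam("side");w=Cam("wrist")
print("box rim far-left",tri(s,(406.2,112),d,(211.4,162.1)))
print("near?",tri(s,(406.2,112),d,(263.2,144.3)))
print("rim corner scene right / side right",tri(s,(455.5,141.3),d,(297.9,163.6)))
print("scene right/side back",tri(s,(455.5,141.3),d,(263.2,144.3)))
print("front/front",tri(s,(418.7,174.5),d,(245.4,183.6)), tri(s,(418.7,174.5),d,(297.9,163.6)))
print("scene bottoms",s.plane([(413,192.5),(448.7,160.5),(365.7,158.7)],0))
print("side bottoms",d.plane([(190+155/2.8,70+388/2.8),(190+302/2.8,70+330/2.8),(190+70/2.8,70+325/2.8)],0))
# lid top corners
print("lid sidecorner", tri(s,(330+628/4,60+145/4),d,(190+325/2.8,70+85/2.8)),tri(s,(330+628/4,60+145/4),d,(190+222/2.8,70+50/2.8)))
print("knob",tri(s,(330+580/4,60+275/4),d,(190+285/2.8,70+93/2.8)))
print("mat wrist",w.plane([(159,25),(366,28),(350,317)],4))
print("tray spout corners floor+wall top z26",w.plane([(180,39),(335,50),(313,316)],26))
print("tab top z78",w.plane([(140,174),(147,231),(186,158),(186,215)],78))
hsv=cv2.cvtColor(w.im,cv2.COLOR_BGR2HSV)
m=cv2.inRange(hsv,(10,60,150),(30,130,255)); m[:, :]=m
E
```

```text
box rim far-left (array([379.5, 417.1,  80.6]), np.float64(4.2076863111191924))
near? (array([490.4, 289. , 183.9]), np.float64(49.803607631228076))
rim corner scene right / side right (array([615.7, 363.4,  93.8]), np.float64(117.3930763391159))
scene right/side back (array([566.3, 447.6,  87.2]), np.float64(1.1611830667899818))
front/front (array([499.6, 405.1, -49.3]), np.float64(64.38643195320648)) (array([602.6, 267.4,  83.4]), np.float64(1.2576714641282167))
scene bottoms [[598.9 270.3   0. ]
 [563.4 453.2   0. ]
 [413.  237.3   0. ]]
side bottoms [[413.3 232.3   0. ]
 [600.2 266.9   0. ]
 [378.7 406.4   0. ]]
lid sidecorner (array([658.4, 362.1, 287.3]), np.float64(93.40975421956776)) (array([603.2, 457.7, 269. ]), np.float64(2.8196951767493914))
knob (array([646. , 382.9, 230.2]), np.float64(3.808367925347645))
mat wrist [[ 470.3  137.9    4. ]
 [ 677.3  134.     4. ]
 [ 671.7 -205.3    4. ]]
tray spout corners floor+wall top z26 [[ 498.2  121.6   26. ]
 [ 645.4  111.1   26. ]
 [ 624.  -187.1   26. ]]
tab top z78 [[468.1   2.6  78. ]
 [466.3 -53.2  78. ]
 [511.8  17.1  78. ]
 [505.7 -36.9  78. ]]
```

```bash
cat >> h.py <<'E'
BOX=np.array([490,342.]); BY=0.178
def toolR(a,th=0):
    # tray x azimuth direction: x_tray=( -sin a, cos a); tray y=(-cos a,-sin a); tilt th about tray y
    xt=np.array([-np.sin(a),np.cos(a),0]); yt=np.array([-np.cos(a),-np.sin(a),0]); zt=np.array([0,0,1.])
    T=np.c_[xt,yt,zt]@Ro.from_euler('y',th).as_matrix()
    return T, np.c_[T[:,0],-T[:,1],-T[:,2]]
REL=np.array([0,92,56.])
def tcp_for(spout,a,th,rel=REL):
    T,Rt=toolR(a,th)
    return np.array(spout)+T@(rel-np.array([150,0,4.])), R2q(Rt)
E
python3 - <<'E'
from h import *
np.set_printoptions(precision=2,suppress=True)
for a in [0.178,0.1,0.0,-0.1]:
  for off in [-50,-30]:
    by=np.array([-np.sin(BY),np.cos(BY)]); bx=np.array([np.cos(BY),np.sin(BY)])
    sp=np.r_[BOX+off*by-4*bx,105]
    for th in [0,0.3,.6,.8,.9,1.0,1.1]:
        p,q=tcp_for(sp,a,th); j=r.ik(p,q)
        print(a,off,th,p,j if j is None else np.array(j))
E
```

```text
0.178 -50 0 [430.93 128.16 157.  ] [-0.28  0.24 -0.14  2.11  0.05  0.8  -0.27]
0.178 -50 0.3 [427.02 149.88 199.01] [-0.56  0.24 -0.1   2.02  0.34  1.05 -0.67]
0.178 -50 0.6 [421.09 182.85 232.61] [-0.81  0.34 -0.04  1.9   0.49  1.33 -0.9 ]
0.178 -50 0.8 [416.27 209.65 248.83] [-0.9   0.44 -0.06  1.82  0.56  1.53 -1.  ]
0.178 -50 0.9 [413.67 224.11 254.82] [-0.93  0.5  -0.08  1.77  0.59  1.62 -1.05]
0.178 -50 1.0 [410.97 239.09 259.32] [-0.97  0.56 -0.09  1.72  0.61  1.72 -1.08]
0.178 -50 1.1 [408.21 254.44 262.27] [-1.02  0.63 -0.07  1.68  0.63  1.8  -1.1 ]
0.178 -30 0 [427.39 147.85 157.  ] [-0.31  0.25 -0.15  2.1   0.05  0.8  -0.31]
0.178 -30 0.3 [423.48 169.56 199.01] [-0.59  0.26 -0.11  2.    0.33  1.06 -0.7 ]
0.178 -30 0.6 [417.55 202.53 232.61] [-0.84  0.36 -0.05  1.88  0.47  1.35 -0.92]
0.178 -30 0.8 [412.73 229.33 248.83] [-0.92  0.46 -0.08  1.78  0.55  1.55 -1.02]
0.178 -30 0.9 [410.13 243.8  254.82] [-0.95  0.52 -0.1   1.74  0.58  1.65 -1.06]
0.178 -30 1.0 [407.43 258.78 259.32] [-0.98  0.59 -0.1   1.69  0.6   1.74 -1.09]
0.178 -30 1.1 [404.67 274.12 262.27] [-1.04  0.65 -
[... 2649 characters left out ...]
.65 264.16 259.32] [-0.97  0.65  0.    1.56  0.43  1.84 -1.16]
-0.1 -50 1.1 [401.21 279.68 262.27] [-1.24  0.75  0.4   1.52  0.33  1.84 -0.98]
-0.1 -30 0 [384.86 171.7  157.  ] [-0.41  0.2  -0.14  2.17  0.04  0.78 -0.67]
-0.1 -30 0.3 [387.06 193.66 199.01] [-0.66  0.27 -0.08  1.99  0.24  1.13 -0.97]
-0.1 -30 0.6 [390.41 226.98 232.61] [-0.82  0.42 -0.07  1.79  0.35  1.47 -1.12]
-0.1 -30 0.8 [393.13 254.08 248.83] [-0.89  0.54 -0.07  1.65  0.39  1.68 -1.17]
-0.1 -30 0.9 [394.59 268.7  254.82] [-0.92  0.61 -0.07  1.59  0.42  1.78 -1.19]
-0.1 -30 1.0 [396.11 283.85 259.32] [-1.03  0.67  0.05  1.53  0.4   1.85 -1.14]
-0.1 -30 1.1 [397.67 299.36 262.27] [-1.38  0.82  0.61  1.49  0.24  1.83 -0.86]
```

```bash
python3 - <<'E'
from h import *
a=-0.06
T,R=toolR(a); q=R2q(R)
r.move_ptp([469.5,-26,200],q)
w=Cam("wrist"); w.save("tab"); print(r.read_state()["time"], w.proj([[469.5,-26,78],[475,-26,78],[464,-26,78]]))
E
```

```text
1.2583 [[312.30955454 193.83486525]
 [319.62872171 193.40418342]
 [304.99557427 194.26527022]]
```

View pics/tab.png

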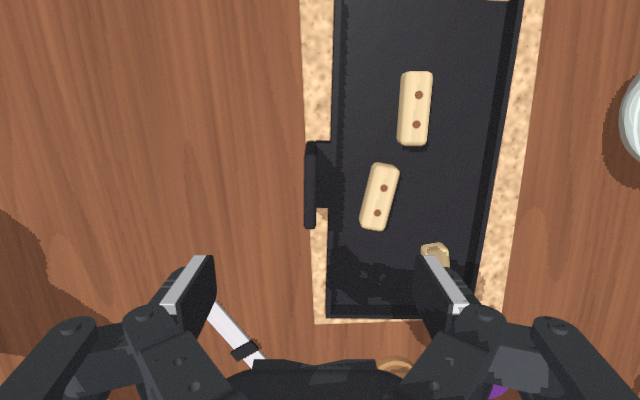

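```bash
python3 - <<'E'
from h import *
np.set_printoptions(precision=1,suppress=True)
w=Cam("wrist"); g=cv2.cvtColor(w.im,cv2.COLOR_BGR2GRAY)
w.save("tabz",(290,120,350,250),6)
for y in (20,60,100,140,200,240,280,310): print(y,[int(v) for v in g[y,295:345:3]])
print(w.plane([(335,2),(327,315)],26), w.plane([(311,142),(310,228)],78))
print(w.plane([(523,2),(482,300)],26))
E
```

```text
20 [117, 113, 186, 191, 205, 210, 200, 198, 214, 212, 209, 181, 172, 64, 70, 45, 46]
60 [120, 117, 176, 199, 184, 187, 187, 196, 207, 212, 222, 208, 163, 66, 68, 46, 43]
100 [116, 113, 115, 208, 206, 221, 221, 211, 196, 195, 184, 194, 55, 58, 51, 40, 60]
140 [117, 118, 114, 121, 195, 152, 180, 128, 116, 123, 141, 116, 57, 61, 43, 38, 57]
200 [107, 117, 116, 54, 57, 54, 47, 39, 37, 37, 35, 34, 43, 35, 32, 45, 33]
240 [111, 106, 116, 115, 116, 176, 182, 195, 208, 197, 173, 51, 53, 42, 49, 53, 56]
280 [109, 115, 115, 117, 113, 116, 195, 205, 221, 198, 88, 41, 41, 36, 39, 41, 39]
310 [114, 118, 115, 112, 115, 107, 160, 209, 217, 195, 45, 52, 26, 35, 35, 36, 31]
[[ 496.5  113.8   26. ]
 [ 476.1 -172.8   26. ]] [[471.6  13.   78. ]
 [466.7 -53.4  78. ]]
[[ 645.4  106.6   26. ]
 [ 635.1 -165.6   26. ]]
```

View pics/tabz.png

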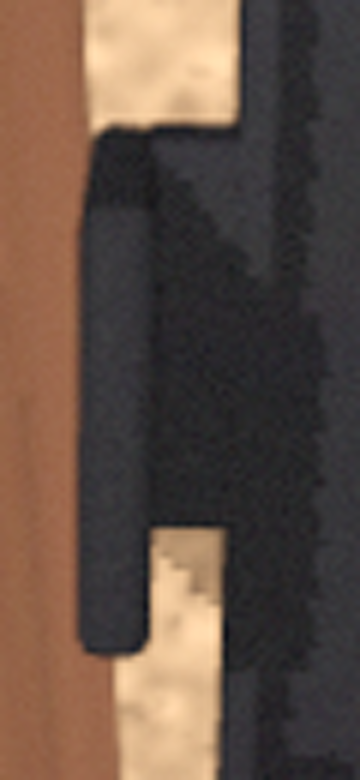

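```bash
python3 - <<'E'
from h import *
np.set_printoptions(precision=2,suppress=True)
w=Cam("wrist"); c=w.plane([(309.2,191)],78)[0]; print(c)
T,R=toolR(-0.07); q=R2q(R)
r.move_linear([c[0],c[1],110],q,feed=120)
r.move_linear([c[0],c[1],60],feed=80)
print(r.read_state()["wrist_force"])
grip(0.0)
st=r.read_state(); print(st["time"],st["width"],st["wrist_force"],st["torque"],st["ee_pos"])
r.move_linear([c[0],c[1],75],feed=40)
st=r.read_state(); print(st["time"],st["width"],st["wrist_force"],st["torque"],st["ee_pos"])
Cam("wrist").save("grab"); Cam("side").save("grabside",(190,70,420,320),2.4)
E
```

```text
[468.2  -23.42  78.  ]
[ 0.17 -0.51  0.38]
3.7083 0.11327816776557892 [-0.92  0.27  4.14] [ 0.02  0.27 -0.11] [468.26 -23.44  60.19]
4.2333 0.10710181560245728 [-0.55  0.49 -4.15] [0.12 0.31 0.  ] [468.19 -23.44  75.14]
```

View pics/grab.png

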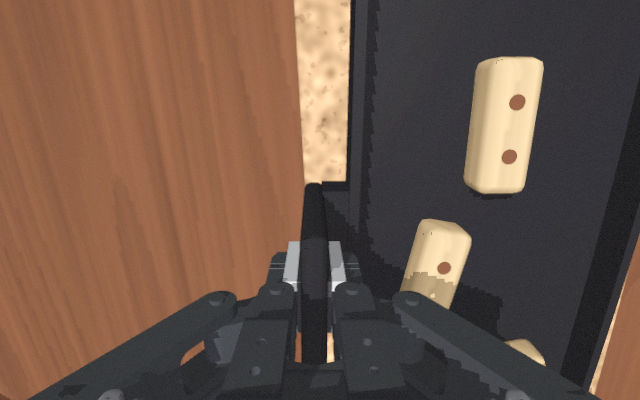

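View pics/grabside.png

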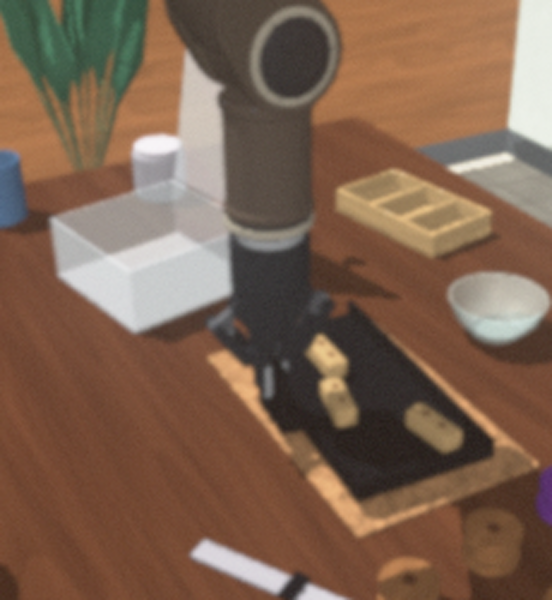

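```bash
cat > pour.py <<'E'
from h import *
np.set_printoptions(precision=2,suppress=True)
st=r.read_state(); p=st["ee_pos"]
r.move_linear([p[0],p[1],200],feed=90)
by=np.array([-np.sin(BY),np.cos(BY)]); bx=np.array([np.cos(BY),np.sin(BY)])
def sp(z,off=-45): return np.r_[BOX+off*by-5*bx,z]
pp,q=tcp_for(sp(148),BY,0)
r.move_linear(pp,q,feed=90)
for th,z in [(0.2,138),(0.4,125),(0.5,118)]:
    pp,q=tcp_for(sp(z),BY,th); r.move_linear(pp,q,feed=70)
Cam("scene").save("p1",(330,60,530,260),3); st=r.read_state(); print(st["time"],st["width"],st["wrist_force"],st["torque"])
E
python3 pour.py
```

```text
9.1417 0.10913062982835975 [ 0.86 -0.09 -4.17] [ 0.86  0.48 -0.07]
```

View pics/p1.png

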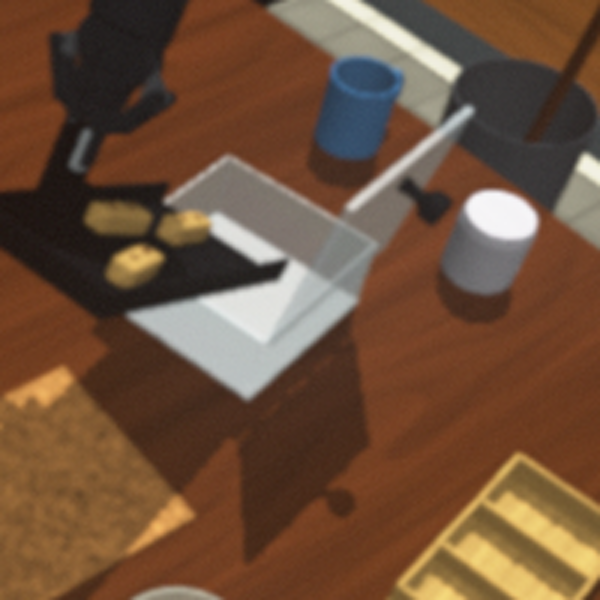

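```bash
cat > pour2.py <<'E'
from h import *
np.set_printoptions(precision=2,suppress=True)
by=np.array([-np.sin(BY),np.cos(BY)]); bx=np.array([np.cos(BY),np.sin(BY)])
def sp(z,off=-45): return np.r_[BOX+off*by-5*bx,z]
for th,z in [(0.6,112),(0.7,108),(0.8,106),(0.9,106),(1.0,106)]:
    pp,q=tcp_for(sp(z),BY,th); r.move_linear(pp,q,feed=70)
r.dwell(0.4)
Cam("scene").save("p2",(330,60,530,260),3);Cam("side").save("p2s",(150,30,400,260),2.4); st=r.read_state(); print(st["time"],st["width"],st["wrist_force"],st["torque"])
E
python3 pour2.py
```

```text
11.4417 0.10860810684487383 [ 0.05 -0.97 -3.02] [ 1.51  0.52 -0.04]
```

View pics/p2.png

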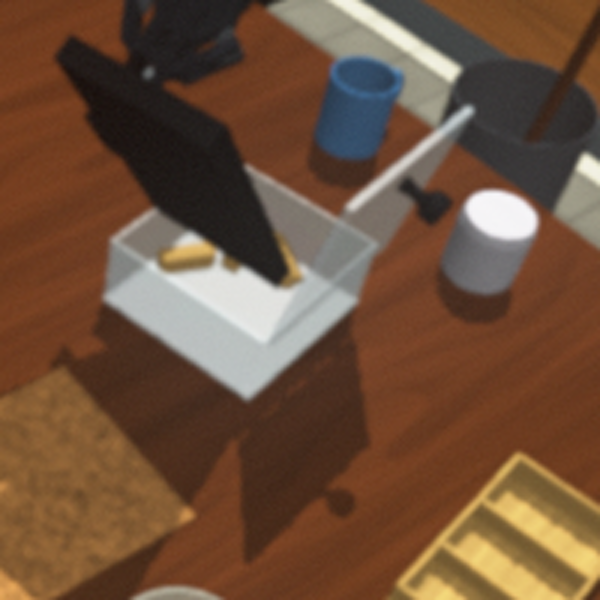

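View pics/p2s.png

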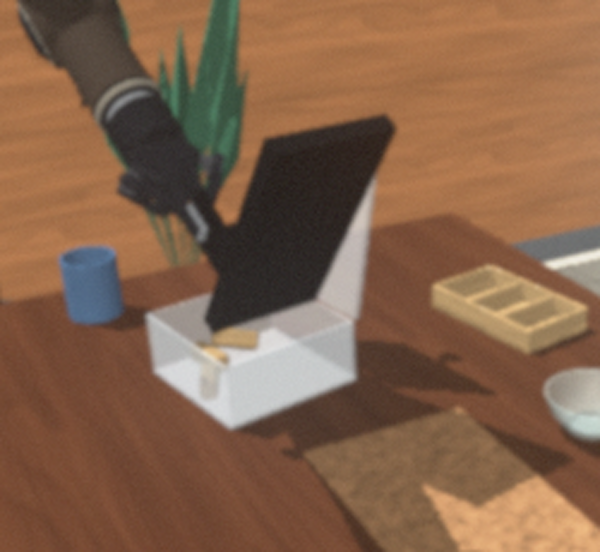

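```bash
cat > back.py <<'E'
from h import *
np.set_printoptions(precision=2,suppress=True)
by=np.array([-np.sin(BY),np.cos(BY)]); bx=np.array([np.cos(BY),np.sin(BY)])
def sp(z,off=-45): return np.r_[BOX+off*by-5*bx,z]
for th,z in [(0.7,125),(0.35,140),(0.0,160)]:
    pp,q=tcp_for(sp(z),BY,th); r.move_linear(pp,q,feed=130)
A=-0.017
T,R=toolR(A); q=R2q(R)
C=np.array([581,-34.])
def tc(z): return np.r_[C+(T@np.array([0,92,0]))[:2],z]
r.move_linear(tc(190),q,feed=170)
r.move_linear(tc(85),feed=120)
s=Cam("scene"); s.save("b1",(180,130,430,310),3); d=Cam("side");d.save("b1s",(250,170,450,320),4)
st=r.read_state(); print(st["time"],st["width"],st["wrist_force"],st["torque"],st["ee_pos"])
E
python3 back.py
```

```text
15.3417 0.11513379364476388 [-0.71 -0.49 -2.47] [0.02 0.3  0.04] [489.64 -32.42  85.8 ]
```

View pics/b1.png

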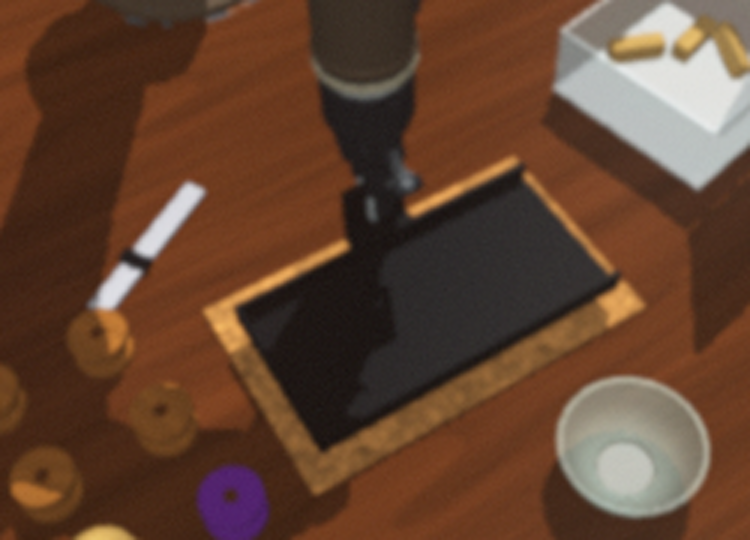

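View pics/b1s.png

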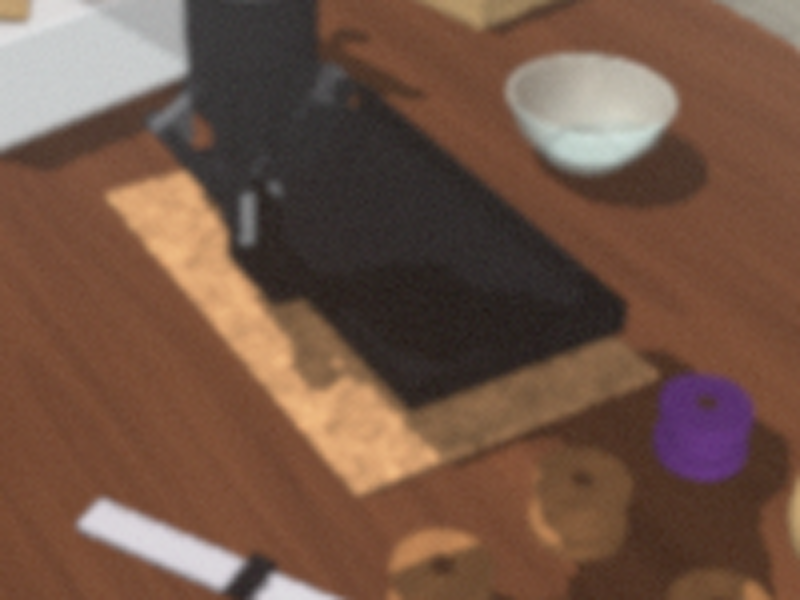

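```bash
cat > down.py <<'E'
from h import *
np.set_printoptions(precision=2,suppress=True)
st=r.read_state(); p=st["ee_pos"]
r.move_linear([489.43,-32.43,64],feed=60)
for z in (62,61,60,59):
    r.move_linear([489.43,-32.43,z],feed=20)
    f=r.read_state()["wrist_force"]; print(z,f)
    if f[2]>1.5: break
grip(0.45); st=r.read_state(); print(st["time"],st["wrist_force"])
r.move_linear([489.43,-32.43,130],feed=150)
T,R=toolR(-0.017)
r.move_ptp([520,-34,330],R2q(R))
print(r.read_state()["time"])
w=Cam("wrist"); w.save("d1")
E
python3 down.py
```

```text
62 [ 0.08  1.   -2.63]
61 [ 0.17  0.45 -3.46]
60 [-1.36 -0.1   0.55]
59 [-5.5   0.84 14.7 ]
17.2333 [-0.28  0.39 -0.19]
18.6833
```

View pics/d1.png

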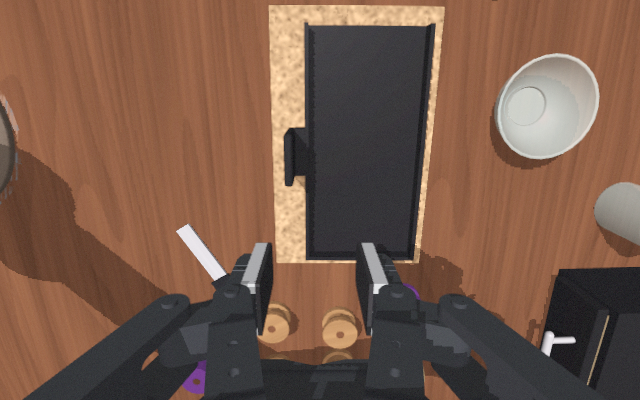

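```bash
python3 - <<'E'
from h import *
np.set_printoptions(precision=1,suppress=True)
w=Cam("wrist"); w.save("d2",(260,220,440,275),4)
w.save("d3",(260,0,450,60),4)
print(w.plane([(269,6),(444,8),(419,262),(276,262)],4))
print(w.plane([(306,24),(435,25),(414,262),(306,260)],26))
print(w.plane([(290,185),(287,139)],78))
E
```

```text
[[ 468.4  136.9    4. ]
 [ 675.4  131.8    4. ]
 [ 669.4 -203.     4. ]
 [ 459.9 -199.3    4. ]]
[[ 512.1  112.7   26. ]
 [ 658.9  109.7   26. ]
 [ 655.  -190.8   26. ]
 [ 504.8 -185.    26. ]]
[[491.  -62.3  78. ]
 [489.7 -10.3  78. ]]
```

View pics/d2.png

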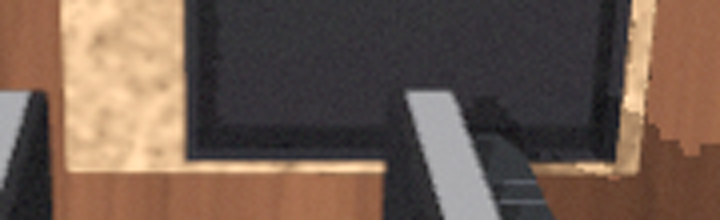

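View pics/d3.png

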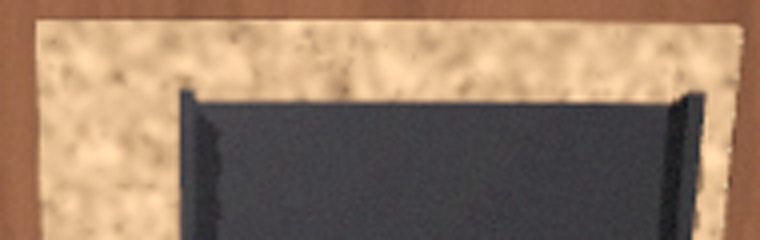

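```bash
python3 - <<'E'
from h import *
np.set_printoptions(precision=1,suppress=True)
s=Cam("scene"); print(s.plane([(176,258),(213,240),(195,287),(234,265),(162,224),(258,294),(261,338),(215,333)],34))
T,R=toolR(0.0)
r.move_ptp([480,-290,330],R2q(R))
print(r.read_state()["time"])
w=Cam("wrist"); w.save("bob"); 
E
```

```text
[[ 449.2 -388.2   34. ]
 [ 451.4 -287.8   34. ]
 [ 549.7 -377.7   34. ]
 [ 547.1 -273.5   34. ]
 [ 328.9 -383.6   34. ]
 [ 647.4 -259.5   34. ]
 [ 742.8 -302.5   34. ]
 [ 677.8 -383.1   34. ]]
19.85
```

View pics/bob.png

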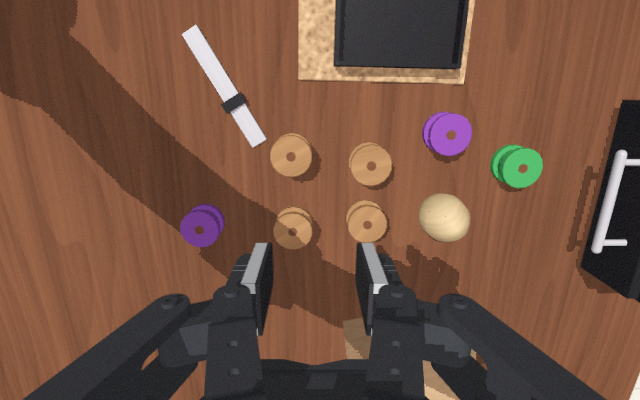

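```bash
python3 - <<'E'
from h import *
np.set_printoptions(precision=1,suppress=True)
w=Cam("wrist"); w.save("bobz",(230,110,430,260),4)
g=cv2.cvtColor(w.im,cv2.COLOR_BGR2GRAY)
def hole(u,v):
    # dark hole centroid near u,v
    u,v=int(u),int(v); k=9; p=g[v-k:v+k+1,u-k:u+k+1].astype(float)
    m=np.median(p); m=(p<m*0.75).astype(np.uint8)
    n,l,s,c=cv2.connectedComponentsWithStats(m)
    i=min(range(1,n),key=lambda i:np.hypot(*(c[i]-k))-s[i,4]*0.1); return (c[i][0]+u-k,c[i][1]+v-k),s[i,4]
for p in [(291,156),(371,165),(293,230),(367,222)]:
    h,a=hole(*p); print(h,a,w.plane([h],34))
E
```

```text
(np.float64(290.3333333333333), np.float64(156.4561403508772)) 57 [[ 452.1 -292.5   34. ]]
(np.float64(370.7068965517241), np.float64(166.1551724137931)) 58 [[ 552.5 -304.5   34. ]]
(np.float64(289.8857142857143), np.float64(233.65714285714284)) 140 [[ 449.5 -396.4   34. ]]
(np.float64(366.7), np.float64(224.86)) 50 [[ 551.3 -383.7   34. ]]
```

View pics/bobz.png

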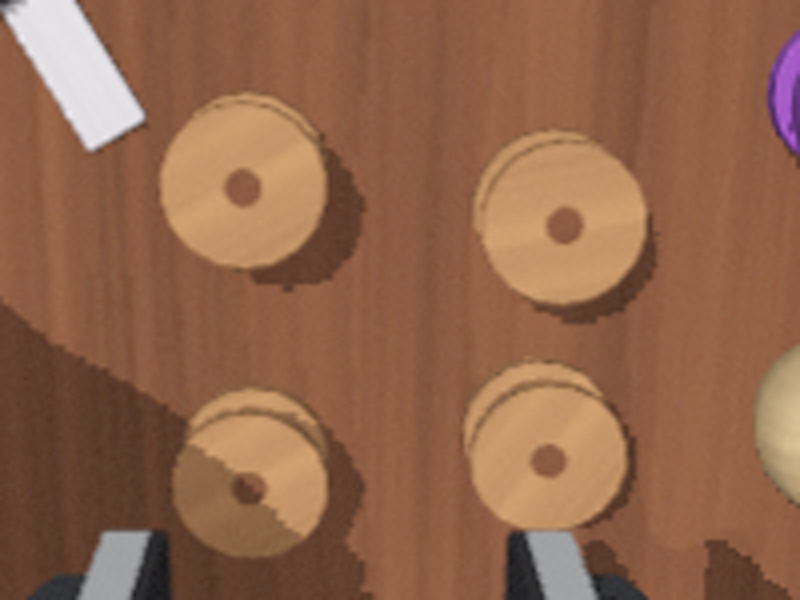

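```bash
cat >> h.py <<'E'
TC=np.array([582.5,-38.]); TA=-0.018
def slot(s): return TC+s*np.array([-np.sin(TA),np.cos(TA)])
def pick(xy,a,z=24,op=0.85):
    R=toolR(a)[1]; q=R2q(R)
    grip(op)
    r.move_ptp([xy[0],xy[1],110],q)
    r.move_linear([xy[0],xy[1],z],feed=130)
    print("f",r.read_state()["wrist_force"]); grip(0.0)
    st=r.read_state(); print("width",st["width"],st["wrist_force"])
    r.move_linear([xy[0],xy[1],120],feed=150)
    print("width",r.read_state()["width"])
def place(s,z=34):
    p=slot(s); q=R2q(toolR(TA)[1])
    r.move_linear([p[0],p[1],120],q,feed=260)
    r.move_linear([p[0],p[1],z+6],feed=130); r.move_linear([p[0],p[1],z],feed=30)
    for dz in (0,-1,-2,-3):
        f=r.read_state()["wrist_force"]
        if f[2]>1: break
        r.move_linear([p[0],p[1],z+dz],feed=20)
    print("place",dz,f); grip(0.85)
    r.move_linear([p[0],p[1],120],feed=170)
    print("t",r.read_state()["time"])
E
python3 - <<'E'
from h import *
np.set_printoptions(precision=1,suppress=True)
pick((452.1,-292.5),0.45); Cam("wrist").save("k1"); place(99)
Cam("wrist").save("k2");Cam("scene").save("k2s",(130,130,430,350),2.6)
E
```

```text
f [-0.3  0.2  0.5]
width 0.5913761083971892 [-0.9  2.   7.7]
width 0.5891329287677444
place -2 [-1.3  0.3  5.3]
t 27.4833
```

View pics/k2s.png

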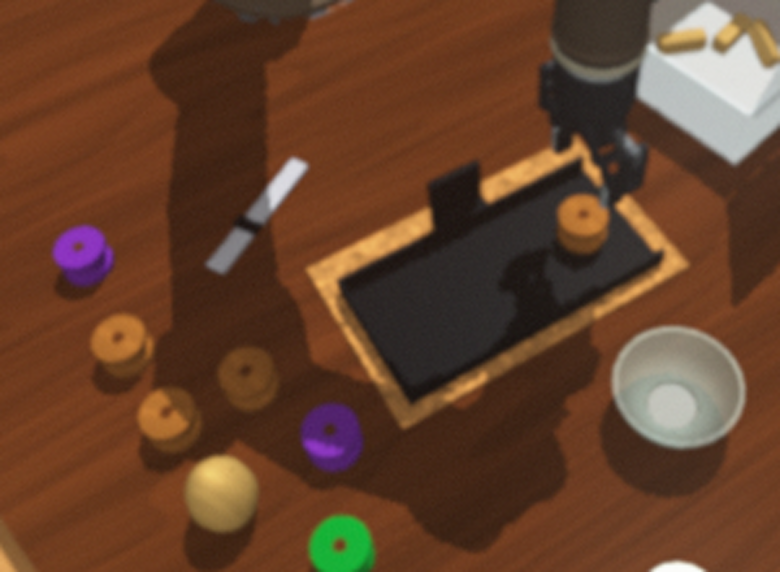

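View pics/k1.png

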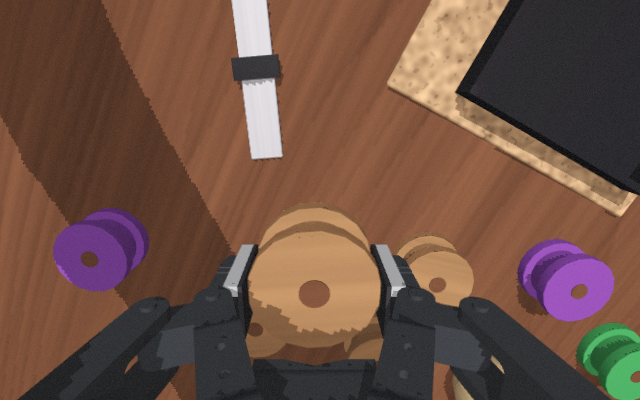

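```bash
python3 - <<'E'
from h import *
np.set_printoptions(precision=1,suppress=True)
pick((552.5,-304.5),0.0); place(33)
r.move_ptp([480,-290,330],R2q(toolR(0.0)[1]))
w=Cam("wrist"); w.save("bob2"); w.save("bob2z",(230,110,430,260),4); print(r.read_state()["time"])
E
```

```text
f [-0.4 -0.9  0.3]
width 0.5886305793351899 [-0.6  1.   5.7]
width 0.5853695367389004
place -2 [-1.7  1.4  4.8]
t 35.0417
36.4667
```

View pics/bob2.png

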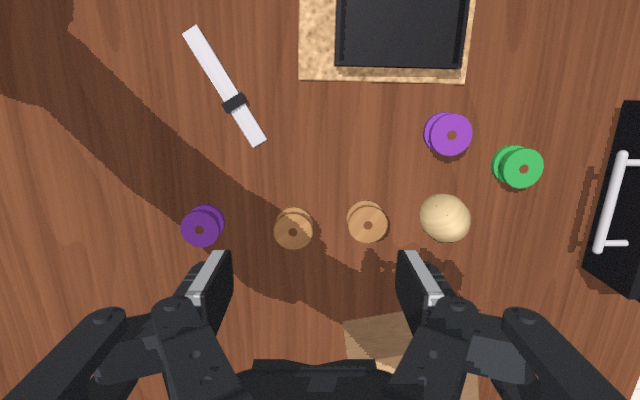

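View pics/bob2z.png

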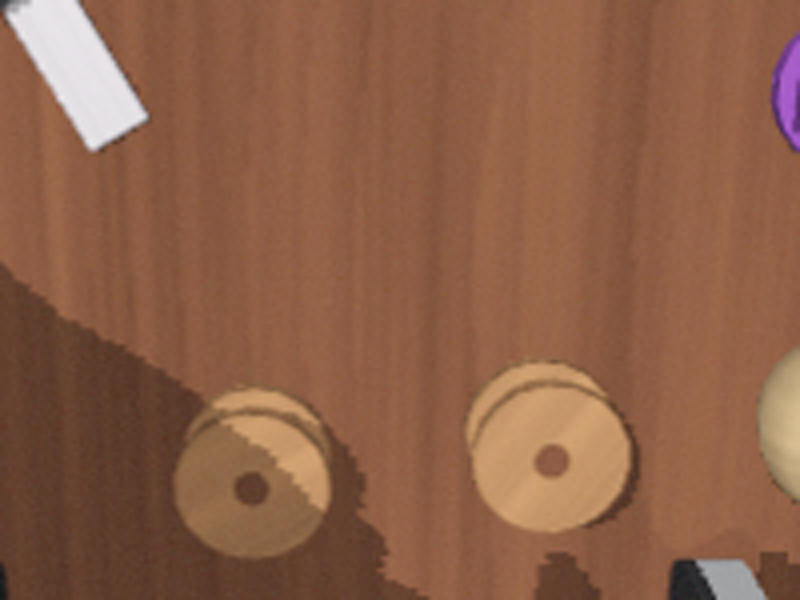

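```bash
python3 - <<'E'
from h import *
np.set_printoptions(precision=1,suppress=True)
w=Cam("wrist"); P=w.plane([(292.8,231.8),(367.8,225)],34); print(P)
pick(P[1][:2],0.3); place(-33)
s=Cam("scene"); s.save("k4s",(130,130,430,350),2.6); print(s.proj([[P[0][0],P[0][1],34]]))
E
```

```text
[[ 452.7 -393.6   34. ]
 [ 551.7 -383.7   34. ]]
f [ 0.1 -0.2  0.7]
width 0.5881668679655151 [-0.2  0.6  5.6]
width 0.5867804161437088
place -2 [-3.3 -0.2  6.5]
t 43.6333
[[174.5 260.1]]
```

View pics/k4s.png

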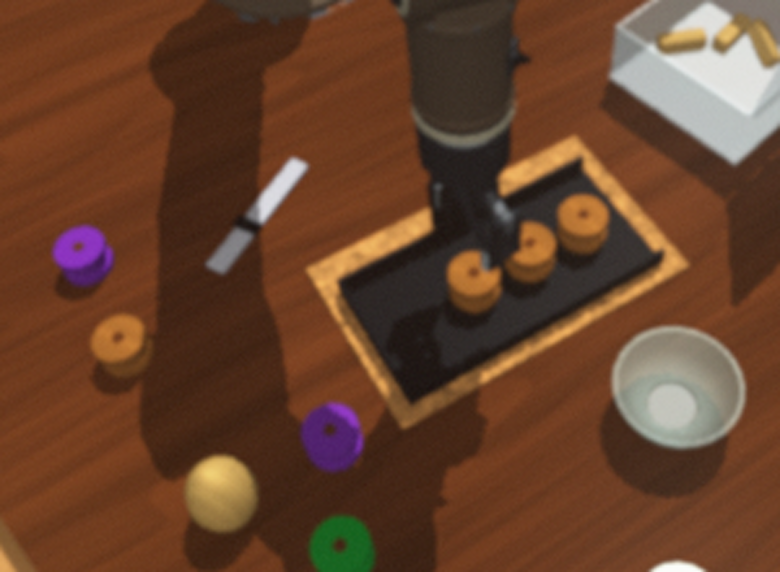

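```bash
python3 - <<'E'
from h import *
np.set_printoptions(precision=1,suppress=True)
pick((452.5,-393.6),0.0); place(-99)
r.move_ptp([520,-34,330],R2q(toolR(-0.017)[1]))
w=Cam("wrist"); w.save("row",(240,0,460,280),2.1); print(r.read_state()["time"])
Cam("scene").save("all"); Cam("side").save("alls")
E
```

```text
f [ 0.3  0.3 -0.3]
width 0.5864897998813641 [-1.6  0.6  4.9]
width 0.585238623926827
place -2 [-1.9 -0.2  6. ]
t 51.0167
52.025
```

View pics/row.png

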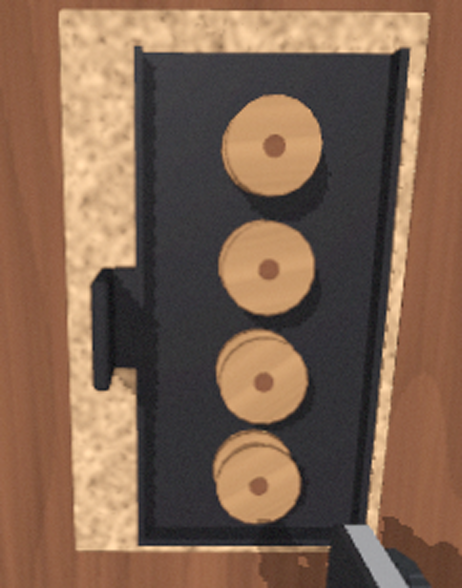

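View pics/all.png

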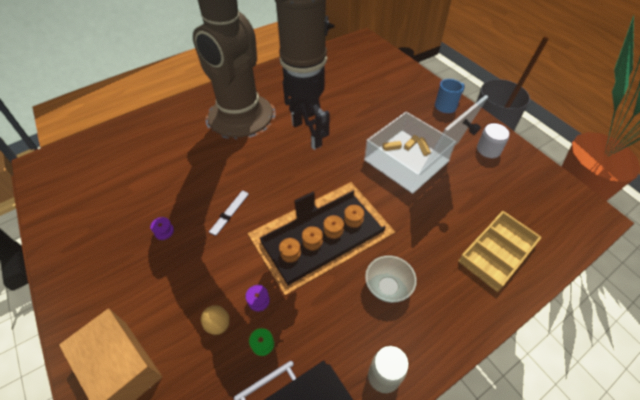

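View pics/alls.png

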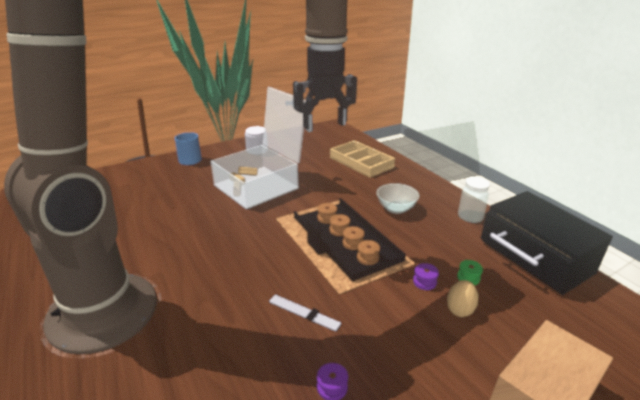

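```bash
python3 - <<'E'
from h import *
np.set_printoptions(precision=1,suppress=True)
w=Cam("wrist")
c=lambda L:[(240+x/2.1,y/2.1) for x,y in L]
b=w.plane(c([(274,145),(268,269),(263,381),(258,486)]),42); print(b)
n=w.plane(c([(136,46),(139,545)]),26); f=w.plane(c([(409,49),(366,540)]),26); print(n,f)
print(w.plane(c([(60,12),(430,12),(77,549)]),4))
m=(n+f)/2; d=m[1]-m[0]; d/=np.linalg.norm(d[:2]); 
print(m,[float(np.cross(d[:2],(p-m[0])[:2])) for p in b])
E
```

```text
[[ 585.1   61.2   42. ]
 [ 583.5   -4.9   42. ]
 [ 582.3  -70.3   42. ]
 [ 581.  -137.5   42. ]]
[[ 511.7  114.1   26. ]
 [ 505.7 -185.4   26. ]] [[ 659.7  110.5   26. ]
 [ 655.8 -184.6   26. ]]
[[ 468.9  136.4    4. ]
 [ 677.4  133.3    4. ]
 [ 461.6 -199.5    4. ]]
[[ 585.7  112.3   26. ]
 [ 580.7 -185.    26. ]] [0.2503486352565679, -0.21815387625111304, -0.3279069466414799, -0.5398527488862435]<stdin>:9: DeprecationWarning: Arrays of 2-dimensional vectors are deprecated. Use arrays of 3-dimensional vectors instead. (deprecated in NumPy 2.0)
```

```bash
cat > lid.py <<'E'
from h import *
np.set_printoptions(precision=2,suppress=True)
by=np.array([-np.sin(BY),np.cos(BY)]); bx=np.array([np.cos(BY),np.sin(BY)]); H=np.array([584,357.])
best=None
for s in (1,-1):
    R=Ro.from_euler('z',s*np.pi/2).as_matrix()@toolR(BY)[1]; q=R2q(R)
    js=[r.ik(np.r_[H-55*by+d*bx,z],q) for d,z in [(75,360),(75,257),(-45,257)]]
    print(s,[None if j is None else np.array(j) for j in js])
    if all(j is not None for j in js):
        c=abs(js[0][6]-r.read_state()["joint_pos"][6])
        if best is None or c<best[0]: best=(c,q)
q=best[1]; P=lambda d,z:np.r_[H-55*by+d*bx,z]
grip(0.0)
r.move_ptp(P(75,360),q)
Cam("side").save("l0",(190,20,440,260),2.4);Cam("scene").save("l0s",(330,20,570,220),3)
print(r.read_state()["time"])
E
python3 lid.py
```

```text
1 [array([-0.54,  0.57,  0.06,  1.11, -0.03,  1.47,  1.26]), array([-0.53,  0.61,  0.04,  1.27, -0.03,  1.26,  1.26]), array([-0.6 ,  0.4 ,  0.04,  1.6 , -0.02,  1.14,  1.19])]
-1 [array([-0.77,  0.6 ,  0.49,  1.13, -0.27,  1.48, -1.72]), array([-0.79,  0.64,  0.48,  1.29, -0.3 ,  1.28, -1.69]), array([-0.87,  0.42,  0.42,  1.62, -0.19,  1.14, -1.8 ])]
54.375
```

View pics/l0.png

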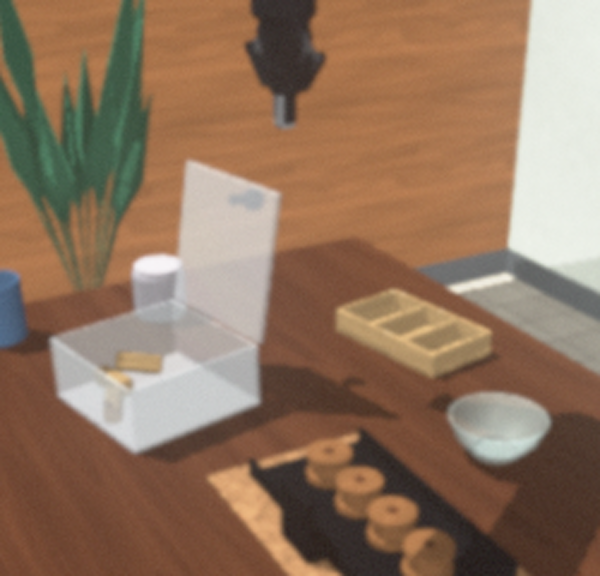

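View pics/l0s.png

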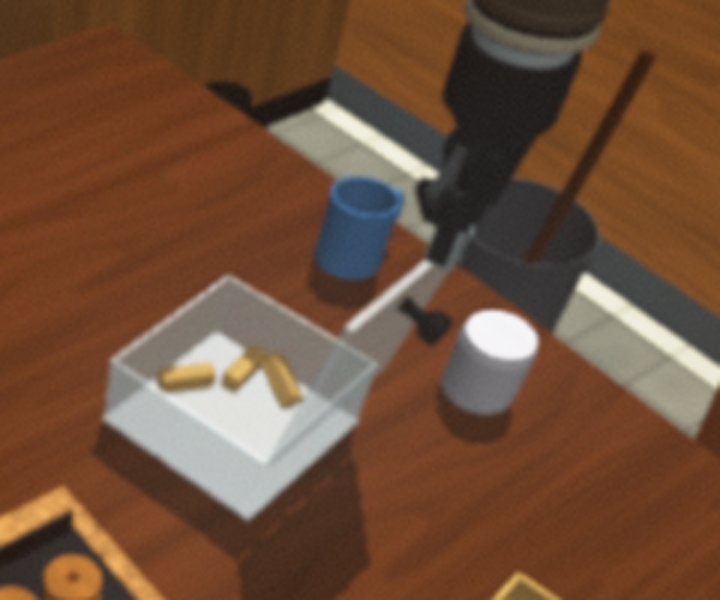

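```bash
cat > lid2.py <<'E'
from h import *
np.set_printoptions(precision=2,suppress=True)
by=np.array([-np.sin(BY),np.cos(BY)]); bx=np.array([np.cos(BY),np.sin(BY)]); H=np.array([584,357.])
P=lambda d,z:np.r_[H-55*by+d*bx,z]
r.move_linear(P(75,257),feed=120); print(r.read_state()["wrist_force"])
for d in (55,40,25,10,-5,-20,-35,-50):
    r.move_linear(P(d,257),feed=70); f=r.read_state()["wrist_force"]; print(d,f)
    if np.linalg.norm(f)>25: break
Cam("side").save("l1",(190,20,440,260),2.4);
print(r.read_state()["time"])
E
python3 lid2.py
```

```text
[-0.41  0.2  -0.32]
55 [ 0.17 -0.84  0.84]
40 [ 0.   -0.33 -0.2 ]
25 [ 0.33 -1.29  5.97]
10 [-0.05  0.17  0.36]
-5 [-0.03 -0.45 -0.46]
-20 [-0.41  1.05  0.87]
-35 [-0.96  0.03 -0.  ]
-50 [ 0.47  1.02 -0.55]
58.4333
```

View pics/l1.png

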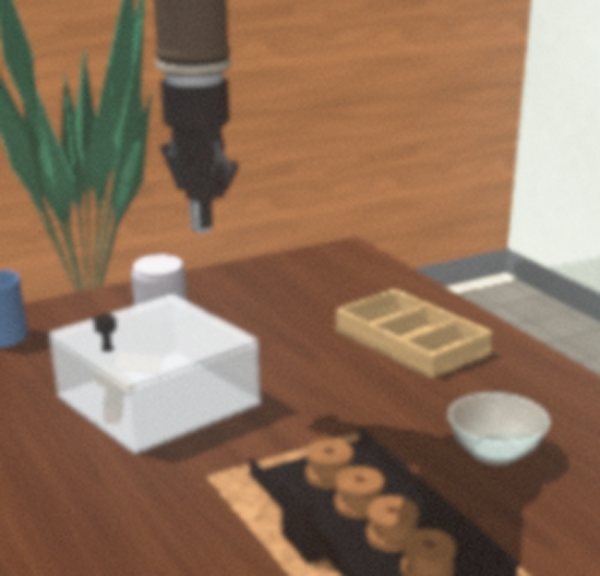

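```bash
python3 - <<'E'
from h import *
p=r.read_state()["ee_pos"]; r.move_linear([p[0],p[1],330],feed=150)
r.move_ptp([450,60,400],R2q(toolR(0.0)[1]))
Cam("side").save("f1",(190,90,500,330),2.4); Cam("scene").save("f2"); Cam("scene").save("f3",(340,80,500,200),4.5)
E
```

```text
(no output)
```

View pics/f1.png

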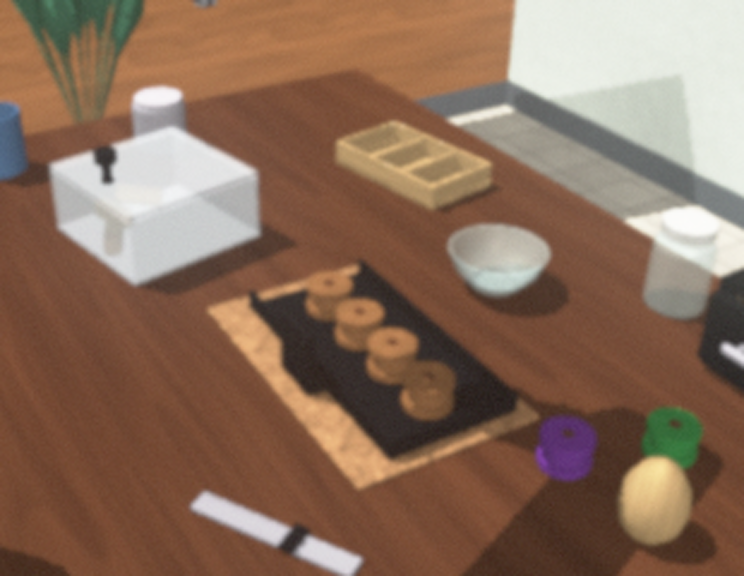

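View pics/f2.png

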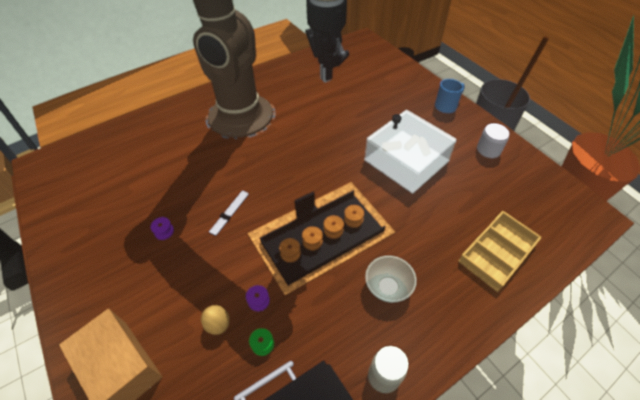

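View pics/f3.png

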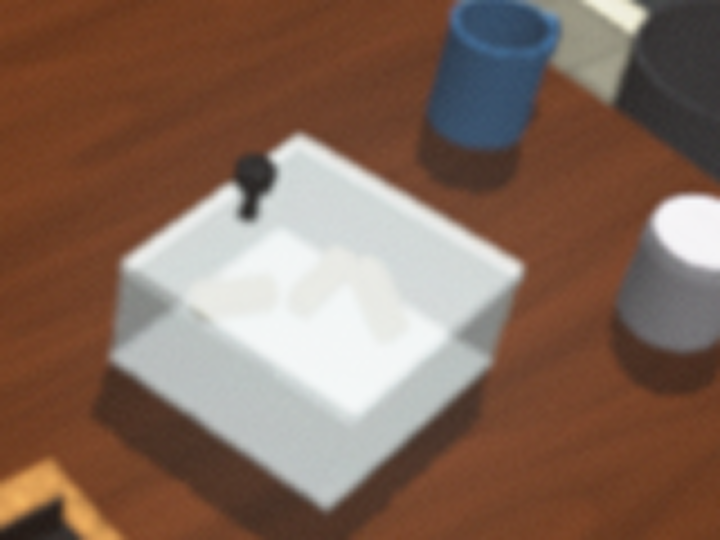

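The lid is flush and all three toggles show through it. The tray, the row of bobbins and the bystanders are as wanted, so I'm handing in.

```bash
python3 - <<'E'
from bench import r
print(r.read_state()["time"]); print(r.hand_in())
E
```

```text
60.5
the job is handed in; nothing more can be done
None
```

The job is done and handed in, at 60.5 s on the robot's clock.

- **Toggles:** I tipped the three toggles into the button box. All three show inside it, through the shut lid.
- **Tray:** It is flat and lengthwise on the mat. The images put it about 13 mm inside the mat's edge at the right end, its closest end; the other margins are larger.
- **Bobbins:** All four wooden bobbins stand upright in one row, within about 0.6 mm of the tray's centre line as measured in the wrist image. One had been knocked about 30 mm aside before I reached it, so I used its new position.
- **Lid:** I pushed it forward past upright and it fell shut. It looks flush in both fixed cameras.
- **Left alone:** The egg, the bowl, the gauge bar and the purple and green look-alikes appear where they started. I compared these by eye in the pictures and did not measure them.

No check failed or disagreed.

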